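# Square up and clamp a calibration stack on the projector stage

## Robot

A 6-joint arm with a two-finger parallel gripper is mounted at the origin on the work surface. World frame = base frame: x ahead of the robot, y to its left, z up, the work surface at z = 0. Lengths are in mm, angles in rad, forces in N, time in s.
With the tool pointing down it reaches from about 350 to 875 mm from the base axis. Payload 4.2 kg.
Tool frame: the origin (TCP) lies at the very end of the fingers, on their centre line; the grasp point (between the pads) lies grip_point_offset behind it (grip_point_offset is the distance from the TCP to the grasp point, in mm); z points along the fingers, y is the line along which they close (so a half turn about z gives the same grasp; the last joint's range is limited). The gripper opens to 85 mm and grips with 20 to 120 N. Pads are 22 mm wide; open, the fingers measure 114 mm over their backs; the gripper's body (76 mm by 85 mm) begins 54 mm behind the grasp point. The pads swing forward as they close: fully open they stand 13 mm farther back than shut.
Start: joints at [1.439, 0.385, 0.008, 0, -1.194, -0.259], TCP at [238.047, 577.869, 231.312] pointing down, gripper open.
Joint ranges: [-3.14, 3.14], [-1.21, 2.06], [-1.07, 1.41], [-3.16, 2.05], [-2.99, -0.16], [-3.1, 3.1]. Speed limits (rad/s): [2.79, 2.79, 3.14, 3.14, 3.14, 3.14].

## Interface

Orientations are given as [roll, pitch, yaw] about the fixed x, y, z axes, in that order (R = Rz(yaw) Ry(pitch) Rx(roll)).
In Python, from plant import * gives the robot as it stands.
- The arm moves only by the shell command python3 -m creep 'ROWS' [OPENING] [FORCE]. ROWS is JSON, a list of rows, each a list of 6 numbers: the shift along the tool's x, y, z normalised to -1 to 1, where 1 is 20 cm, then the turn, a rotation vector about the tool's x, y, z normalised to -1 to 1, where 1 is 90 degrees. In form: [[dx, dy, dz, ax, ay, az], ...]. A call has 1 to 12 rows; each row shifts and turns the commanded pose from where the row before left it, along the tool's axes as they then stand; what a row does not reach is not made up. A row lasts 1/8 s, in which the tool goes at most 62.5 mm and 10.7 degrees, less where a joint would pass 70% of its speed; a pose out of reach is approached as far as the arm can. A call with a number of a shift or a turn outside -1 to 1 is refused whole. A call with a gripper value outside its range is refused whole. OPENING is the closure, from -1 (fully open) to 1 (shut), set as the call begins (- or left out, the last holds). The fingers move at their own pace and stop on an object; FORCE is the grip in N (left out, the last holds). Time passes only in rows, so rows that do not move let the fingers close. It gives the time, the measured TCP pose, the force, the opening and the grip force at its end, in the units of the state.
- sense(): the state, without advancing time (a new reading comes with each control period).
- camera(name): name is "scene" or "top"; returns a dict with "image" (400x640x3 uint8, red, green, blue), "fx", "fy", "cx", "cy" (pixels), "position" and "rotation" of the camera in the world. Camera axes: x right, y down, z forward; pixel columns grow to the right and rows downward; lengths in mm; the calibration is good to about 2 mm. A picture is of the moment at which its call begins. There is no depth.
- close_job(): hands the job in; it is judged then, once.
The state is a dict: "clock": time; "joint_positions": joint angles; "dq": joint speeds; "tau": joint torques, N m; "eef_pos": TCP position; "tool_rot": TCP orientation; "force": force on the tool from outside, world axes, zero at the start; "wrist_torque": the same for the moment, N m; "width": finger opening in mm; "gripper_force": force on a finger pad.
Only numpy, scipy, OpenCV 4.12 (cv2) and the standard library are available. Lean on these libraries where they do the work, as an engineer would, in place of code of your own. Each camera call takes 0.05 s, during which the arm holds its last target. There are 200 camera calls.

## Task

On the measuring stage a carrier plate already lies squared into the corner formed by the end stop and the two side lugs; take the white opal plate from its sloping rest and lay it on the carrier, then the window frame from its rest on top of that, setting them down without dropping them and with each plate flat and flush against the end stop and the lugs, so that the three make one square pile. Then press the sprung hinged flap down over the end of the pile until its catch holds it shut by itself. Leave the bottle, the wooden case and the brush where they are.

Things in the scene. Friction and masses are not known exactly. Their poses are not given: they have to be found in the camera images.
- opal: opal plate: plain white slab, 120 x 60 mm, 12 mm thick; origin at the centre of its underside, x along its length, y across, z the normal of its upper face. Lies at first on a sloping rest, x pointing up the slope
- frame: window frame: bare aluminium plate with an open 60 x 32 mm window through its middle (long side bars 14 mm, end bars 30 mm wide), 120 x 60 mm, 12 mm thick; origin at the centre of its underside, x along its length, y across, z the normal of its upper face. Lies at first on the other sloping rest, x pointing up the slope
- carrier: carrier plate: solid bare aluminium slab, 120 x 60 mm, 12 mm thick; origin at the centre of its underside, x along its length, y across, z the normal of its upper face. Loose, already in place on the stage
- rest_a: sloping rest: fixed ramp 36 mm wide on a foot 130 x 80 x 8 mm; climbs 35 degrees along its +x, low end with a small lip on its -x side (which is turned away from the robot). A plate lies along it, overhanging 12 mm at each long side, the middle of its underside 62 mm above the origin (on the table). Which plate is on which rest: see the plates' poses
- rest_b: the second rest, the same as rest_a
- seat (a point): point on the dark steel stage's top (30 mm above the table) where the centre of the carrier's underside is when flush against the stops; x along the pile towards the end stop, y across it towards the side lugs, z up. The stage top reaches from x = -100 to 130 mm and y = -85 to 85 mm in this frame
- end_stop (a point): middle of the upper edge of the end stop's face, at x = 60 mm in the seat's frame: a steel block 50 mm wide, 34 mm high, 18 mm thick, which the plates' short ends are pushed against
- side_lugs (a point): point midway between the two side lugs, at their top, in the plane of their faces (y = 30 mm in the seat's frame): steel blocks 34 mm high and 18 mm wide, centred 48 mm before and after this point along x, which the plates' long edges are pushed against; a finger fits between them
- catch_post (a point): top of the flap's catch post, 20 mm (x) by 14 mm (y), 54 mm high, at x = 55, y = -58 mm in the seat's frame; a small sprung nub sticks out of it towards the pile
- flap_hinge (a point): middle of the flap's hinge pin, 95 mm from the seat in x and 40 mm above it; its axis is along the seat's y; hinge cheeks on either side (27 to 37 mm off the middle) are 46 mm high
- flap_press (a point): point on the middle of the flap's outer (when shut: upper) face, 70 mm from the hinge pin and 15 mm from the free edge: a good place to press. When shut it is at x = 25 mm, 43 mm above the seat
- flap (a joint): angle of the hold-down flap, rad: 0 shut (level, 1 mm above the pile), about 1.35 sprung open. A steel leaf 85 x 50 x 6 mm that reaches from the hinge towards the pile (seat -x) when shut. A weak spring opens it; the catch resists from 0.25 rad down, takes some 5 to 8 N at the press point, and holds the flap below 0.05 rad once it has snapped in
- bottle: bystander: white bottle, 60 mm across, 150 mm tall, origin at the centre of its underside
- case: bystander: wooden case 110 x 80 x 34 mm, origin at the centre of its underside
- brush: bystander: small brush lying on the table, under 200 mm long
Things that resemble listed ones, but are neither listed nor needed, are in the scene too. Leave any blue or green look-alike of the frame alone. What is shaped like the opal but black is not meant.

How it is judged (in metres and radians):
On the way, in this order (a step that is already met when the one before it is completed fails the run):
1. the opal plate lies flat on the carrier (x of opal in the frame of seat between -0.012 and 0.012 m and y of opal in the frame of seat between -0.012 and 0.012 m and z of opal in the frame of seat between 0.01 and 0.014 m and angle between the x axis of opal and the x axis of seat, either way round below 0.15 rad and angle between opal's own z axis and vertical below 0.03 rad), for 0.2 s.
2. the window frame lies flat on the opal plate (all of step 1 and x of frame in the frame of seat between -0.012 and 0.012 m and y of frame in the frame of seat between -0.012 and 0.012 m and z of frame in the frame of seat between 0.022 and 0.026 m and angle between the x axis of frame and the x axis of seat, either way round below 0.15 rad and angle between frame's own z axis and vertical below 0.03 rad), for 0.2 s.
3. the flap is pressed shut (value of joint flap below 0.06 rad), for 0.2 s.
At the end, for the whole second after the job is handed in: From the stage up, carrier, opal plate and window frame lie at rest in one flat pile, each within 2 mm of its flush place against the end stop and the side lugs, within 2 mm of its height in the pile and within 0.03 rad of square and level; the flap stays shut by its catch (below 0.06 rad) (x of carrier in the frame of seat between -0.002 and 0.002 m and y of carrier in the frame of seat between -0.002 and 0.002 m and z of carrier in the frame of seat between -0.002 and 0.002 m and angle between the x axis of each of carrier, opal, frame and the x axis of seat, either way round below 0.03 rad and angle between each of carrier, opal, frame's own z axis and vertical below 0.03 rad and x of opal in the frame of seat between -0.002 and 0.002 m and y of opal in the frame of seat between -0.002 and 0.002 m and z of opal in the frame of seat between 0.01 and 0.014 m and x of frame in the frame of seat between -0.002 and 0.002 m and y of frame in the frame of seat between -0.002 and 0.002 m and z of frame in the frame of seat between 0.022 and 0.026 m and linear speed of each of carrier, opal, frame below 0.01 m/s and value of joint flap below 0.06 rad and velocity of joint flap below 0.05 rad/s); the robot touches nothing.
It fails at once if a plate is dropped onto the pile (faster than 0.5 m/s close to it) ((horizontal distance between opal and seat below 0.05 m and z of opal in the frame of seat below 0.06 m and linear speed of opal above 0.5 m/s) or (horizontal distance between frame and seat below 0.05 m and z of frame in the frame of seat below 0.06 m and linear speed of frame above 0.5 m/s)).
It fails at once if the bottle, the case or the brush is moved by more than 30 mm (distance of any of bottle, case, brush from where it was at the start of the episode above 0.03 m).
It also fails if it takes over 72 s, if anything falls off the work surface, if the arm or the gripper's body presses on something with over 40 N, if the wrist force passes 120 N, or if a joint passes its speed limit or range.

## Working session

There is one attempt and no reset: what is moved stays moved. The work goes in short steps, Python scripts to look and compute and a shell command to move; the robot and the scene stay as the last step left them, time stands still between calls to the robot, and variables do not carry over. Pictures are saved under pics/ and viewed, at most 10 in all, crops included, and the job is handed in when it is done.

```bash
ls; mkdir -p pics; python3 - <<'E'
from plant import *
import cv2
s=sense();print(s)
for n in("scene","top"):
    c=camera(n);cv2.imwrite(f"pics/{n}0.png",cv2.cvtColor(c["image"],cv2.COLOR_RGB2BGR))
    print({k:v for k,v in c.items() if k!="image"})
E
```

```text
pics
{'clock': 0.0, 'joint_positions': array([ 1.43857232e+00,  3.85584227e-01,  6.62028468e-03, -5.44358671e-04,
       -1.19395576e+00, -2.58595965e-01]), 'dq': array([-1.58257419e-03,  4.55747135e-05, -6.58255958e-04, -1.02468128e-03,
       -1.33809272e-03, -9.87684629e-05]), 'tau': array([-1.48652027e-03, -3.92289519e+01,  1.88394892e+01,  4.18626130e+00,
       -4.63826931e-03, -8.03823525e-06]), 'eef_pos': array([237.84269406, 577.35017877, 230.19595677]), 'tool_rot': array([ 3.13941050e+00, -5.40901938e-05, -3.91020766e-01]), 'force': array([0.0906888 , 0.7774098 , 0.01439234]), 'wrist_torque': array([0.0049314 , 0.00318539, 0.00351975]), 'gripper_force': 0.0, 'width': 85.17537954129365}
{'fx': 367.45970768695344, 'fy': 367.45970768695344, 'cx': 325.20616984518233, 'cy': 203.72308173516936, 'position': array([1352.83948829, -135.35383495,  945.04163724]), 'rotation': array([-2.36937854,  0.00426796,  1.37123286])}
{'fx': 385.1812102114231, 'fy': 385.1812102114231, 'cx': 328.26566315148557, 'cy': 200.4063949267229, 'position': array([ 317.56414374,   -3.77051611, 1343.3784713 ]), 'rotation': array([-2.96184923,  0.01832536, -1.54147324])}
```

View pics/scene0.png

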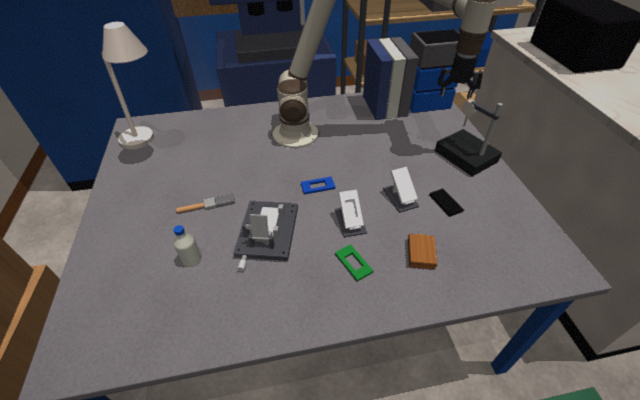

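View pics/top0.png

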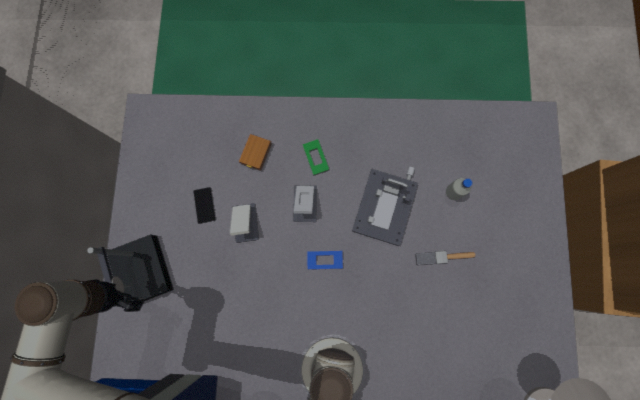

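The scene view shows, left to right, the stage at (268,230), a frame on its rest at (352,212), and a white plate on its rest at (403,187).

Candidates, by top-view pixel:
- **Opal:** white plate on the rest at (241,222), or the black slab at (204,205), which is ruled out by the description. The bare slab on the stage at (386,207) is the carrier.
- **Frame:** bare aluminium plate on the rest at (304,203), or the blue one at (325,260) and green one at (316,157), both ruled out.

Next I check this choice in a close crop.

```bash
cat > h.py <<'E'
import numpy as np, cv2
from scipy.spatial.transform import Rotation as Ro
from plant import *
def rot(r): return Ro.from_euler('xyz',r).as_matrix()
def ray(c,u,v):
    d=rot(c['rotation'])@np.array([(u-c['cx'])/c['fx'],(v-c['cy'])/c['fy'],1.]); return np.array(c['position']),d
def onz(c,u,v,z):
    p,d=ray(c,u,v); return p+d*(z-p[2])/d[2]
def proj(c,X):
    q=rot(c['rotation']).T@(np.asarray(X,float)-c['position']); return np.array([c['fx']*q[0]/q[2]+c['cx'],c['fy']*q[1]/q[2]+c['cy']])
def tri(c1,a,c2,b):
    A=np.zeros((3,3));y=np.zeros(3)
    for c,u in((c1,a),(c2,b)):
        p,d=ray(c,*u);d=d/np.linalg.norm(d);M=np.eye(3)-np.outer(d,d);A+=M;y+=M@p
    return np.linalg.solve(A,y)
E
python3 - <<'E'
from h import *
a=camera("scene")["image"];b=camera("top")["image"]
A=cv2.resize(a[155:265,230:430],None,fx=4,fy=4,interpolation=cv2.INTER_CUBIC)[:, :800]
A=cv2.resize(a[160:264,230:430],(600,312),interpolation=cv2.INTER_CUBIC)
B=cv2.resize(b[160:255,222:422],(600,285),interpolation=cv2.INTER_CUBIC)
cv2.imwrite("pics/c1.png",cv2.cvtColor(np.vstack([A,B]),cv2.COLOR_RGB2BGR))
E
```

```text
(no output)
```

View pics/c1.png

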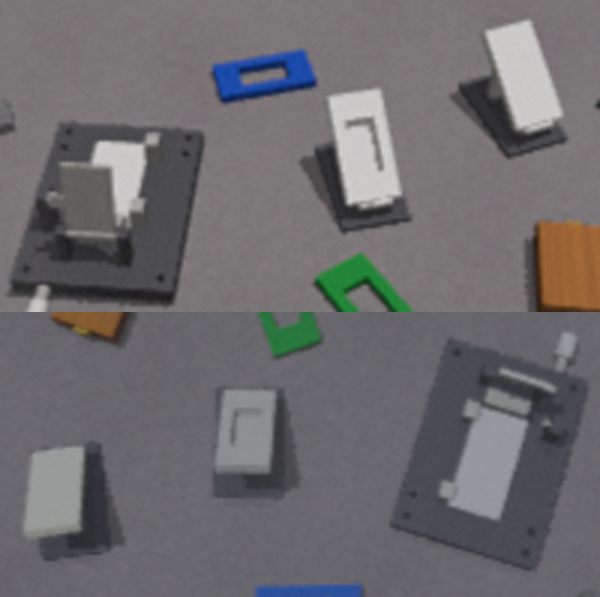

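The crops confirm the plain white plate on the rest at top (241,222) is the opal. The one with a slot-like window on the rest at (304,203) is the bare frame. On the stage the lugs are on the image left, with the end stop and open flap at the far end.

```bash
python3 - <<'E'
from h import *
import plant
print([n for n in dir(plant) if not n.startswith('_')][:40], getattr(plant,'grip_point_offset',None))
T=camera("top");S=camera("scene")
for nm,c,boxes in(("top",T,{"opal":(225,195,262,250),"frame":(288,178,322,228),"stage":(345,160,425,250)}),("scene",S,{"opal":(380,160,425,215),"frame":(330,185,372,240),"stage":(230,195,302,265)})):
    g=cv2.cvtColor(c["image"],cv2.COLOR_RGB2GRAY)
    for k,(x0,y0,x1,y1) in boxes.items():
        p=cv2.resize(g[y0:y1,x0:x1],None,fx=8,fy=8,interpolation=cv2.INTER_CUBIC)
        dark=k=="stage"
        t,_=cv2.threshold(p,0,255,cv2.THRESH_OTSU)
        for th,inv in (((t,0),(150,0)) if not dark else ((75,1),(150,0))):
            m=((p<th) if inv else (p>th)).astype(np.uint8)
            m=cv2.morphologyEx(m,cv2.MORPH_CLOSE,np.ones((25,25))) if inv else m
            cs,_=cv2.findContours(m,cv2.RETR_EXTERNAL,cv2.CHAIN_APPROX_NONE)
            q=max(cs,key=cv2.contourArea); h=cv2.convexHull(q)
            a=cv2.approxPolyDP(h,10,True)[:,0]
            print(nm,k,int(th),inv,cv2.contourArea(q)/64,[(round(float((u+.5)/8-.5+x0),1),round(float((v+.5)/8-.5+y0),1)) for u,v in a])
E
```

```text
['IKError', 'camera', 'close_job', 'grip_point_offset', 'sense'] 18.700000000000003
top opal 120 0 507.6796875 [(248.8, 204.4), (247.9, 231.8), (230.8, 234.7), (229.1, 230.4), (231.9, 207.2)]
top opal 150 0 386.5 [(248.6, 205.3), (246.6, 229.6), (230.7, 231.8), (232.9, 207.2)]
top frame 115 0 467.0625 [(312.8, 185.8), (310.8, 211.8), (294.2, 212.1), (293.2, 208.7), (296.2, 186.1)]Traceback (most recent call last):
  File "<stdin>", line 15, in <module>
ValueError: max() iterable argument is empty
```

```bash
python3 - <<'E'
from h import *
b=camera("top")["image"];a=camera("scene")["image"]
R=lambda i,x0,y0,w,h,f:cv2.resize(i[y0:y0+h,x0:x0+w],(w*f,h*f),interpolation=cv2.INTER_CUBIC)
P=[R(b,225,200,40,50,6),R(b,288,178,40,50,6),R(b,372,172,50,50,6)]
Q=[R(a,383,163,40,50,6),R(a,332,186,40,50,6),R(a,232,198,50,50,6)]
cv2.imwrite("pics/c2.png",cv2.cvtColor(np.vstack([np.hstack(P),np.hstack(Q)]),cv2.COLOR_RGB2BGR))
E
```

```text
(no output)
```

View pics/c2.png

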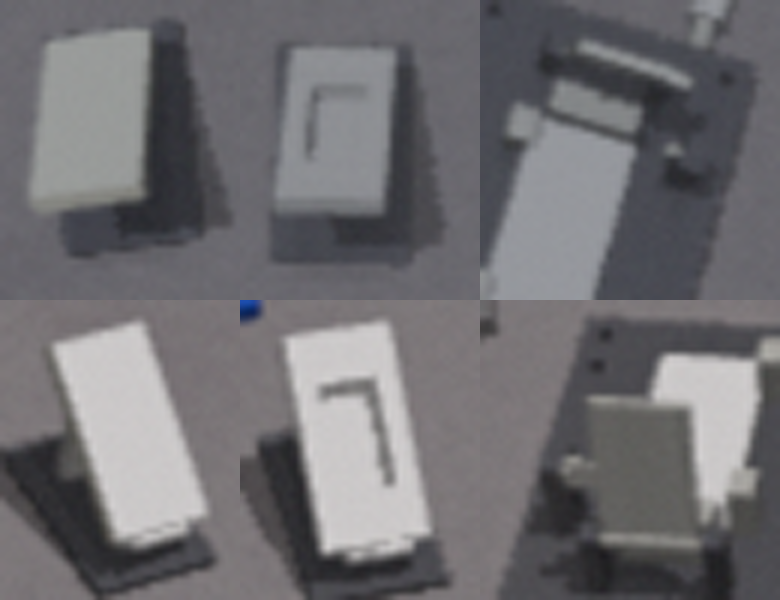

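The top row shows opal, frame and stage from above. The opal's face corners are near (232,207), (249,205), (247,230) and (230,232); the frame's are near (296,186), (313,186), (311,210) and (293.5,210). In the scene view the same faces are fully visible, so I triangulate their corners.

```bash
python3 - <<'E'
from h import *
T=camera("top");S=camera("scene")
P={"opal":[[(247,230.2),(391.4,170.2)],[(230.3,232.3),(406.5,166.4)],[(248.9,204.7),(401.5,203.5)],[(232.1,207),(417.2,198.7)]],
"frame":[[(311.2,210.2),(338.9,191.8)],[(293.6,210.4),(356.1,188.9)],[(313.2,185.8),(345.3,228.1)],[(296.4,186),(363.4,224.8)]]}
for k,v in P.items():
    X=np.array([tri(T,a,S,b) for a,b in v]); print(k,X.round(1).tolist())
    hi=(X[0]+X[1])/2;lo=(X[2]+X[3])/2;c=X.mean(0);d=hi-lo
    w=(X[1]-X[0]+X[3]-X[2])/2
    print(' c',c.round(1),'len',np.linalg.norm(d).round(1),'slope',np.degrees(np.arctan2(d[2],np.hypot(*d[:2]))).round(1),'yaw',np.degrees(np.arctan2(d[1],d[0])).round(1),'yaw from w',(np.degrees(np.arctan2(w[1],w[0]))).round(1),np.linalg.norm(w).round(1))
    # single-view with known heights
    for c_,i in((T,0),(S,1)):
        Y=np.array([onz(c_,*v[j][i],z) for j,z in enumerate((106.2,106.2,37.4,37.4))]); d=(Y[0]+Y[1]-Y[2]-Y[3])/2
        print('  view',i,Y.mean(0).round(1),np.degrees(np.arctan2(d[1],d[0])).round(1),np.linalg.norm(d).round(1))
# stage in top view
g=cv2.cvtColor(T["image"],cv2.COLOR_RGB2GRAY)
f=lambda pts,z,c=T:np.array([onz(c,u,v,z)[:2] for u,v in pts],np.float32)
x0,y0=340,155;p=cv2.resize(g[y0:255,x0:430],None,fx=8,fy=8,interpolation=cv2.INTER_CUBIC)
print('levels',g[215,365],g[240,360],g[210,385])
m=cv2.morphologyEx((p<(int(g[215,365])+int(g[245,350]))/2).astype(np.uint8),cv2.MORPH_OPEN,np.ones((17,17)))
q=max(cv2.findContours(m,cv2.RETR_EXTERNAL,cv2.CHAIN_APPROX_NONE)[0],key=cv2.contourArea)
px=(q[:,0]+.5)/8-.5+[x0,y0]
print('stage',cv2.minAreaRect(f(px,30)))
print('stage approx',[((a+.5)/8-.5+[x0,y0]).round(1).tolist() for a in cv2.approxPolyDP(cv2.convexHull(q),12,True)[:,0]])
m=cv2.morphologyEx((p>(int(g[215,365])+int(g[210,385]))/2).astype(np.uint8),cv2.MORPH_OPEN,np.ones((90,90)))
q=max(cv2.findContours(m,cv2.RETR_EXTERNAL,cv2.CHAIN_APPROX_NONE)[0],key=cv2.contourArea)
px=(q[:,0]+.5)/8-.5+[x0,y0]
print('carrier',cv2.minAreaRect(f(px,42)))
E
```

```text
opal [[436.7, 284.0, 105.2], [428.9, 339.9, 106.0], [532.2, 299.4, 31.3], [522.7, 358.6, 33.3]]
 c [480.2 320.5  69. ] len 120.9 slope 37.3 yaw -169.8 yaw from w 98.6 58.2
  view 0 [480.  320.8  71.8] -169.5 118.0
  view 1 [482.8 317.9  71.8] -172.4 121.0
frame [[507.5, 79.0, 106.9], [505.5, 137.0, 106.9], [604.6, 79.9, 34.7], [602.7, 139.8, 34.7]]
 c [555.1 108.9  70.8] len 121.0 slope 36.6 yaw -178.9 yaw from w 91.9 59.0
  view 0 [555.  109.4  71.8] -179.1 118.5
  view 1 [555.8 108.1  71.8] -179.4 121.4
levels 78 100 152
stage ((538.2313842773438, -169.94219970703125), (177.14273071289062, 237.9560089111328), 73.94324493408203)
stage approx [[370.7, 168.7], [417.3, 182.8], [414.2, 200.4], [400.1, 245.7], [351.7, 231.3]]
carrier ((525.085693359375, -165.20513916015625), (61.577545166015625, 120.63032531738281), 73.60907745361328)
```

```bash
cat >> h.py <<'E'
def Rt(yaw,tilt=0):  # tool x at yaw (deg), z down, then turned about tool y by tilt
    return Ro.from_euler('z',yaw,degrees=True)*Ro.from_euler('x',180,degrees=True)*Ro.from_euler('y',tilt,degrees=True)
def plan(p,R):
    s=sense();C=Ro.from_euler('xyz',s['tool_rot']);d=np.array(p)-s['eef_pos']
    print('clk',round(s['clock'],2),'at',s['eef_pos'].round(1),'rpy',np.degrees(s['tool_rot']).round(1),'F',s['force'].round(1),'w',round(s['width'],1),'gf',round(s['gripper_force'],1))
    print(' turn/90',((C.inv()*R).as_rotvec(degrees=True)/90).round(3),'shift/200 now-frame',(C.inv().apply(d)/200).round(3),'after-turn frame',(R.inv().apply(d)/200).round(3))
OP=np.array([480.5,320,71.3]);FR=np.array([555.2,109,71.6])
def nrm(yaw): a=np.radians(yaw);t=np.radians(35); return np.array([np.sin(t)*np.cos(a),np.sin(t)*np.sin(a),np.cos(t)])
SY=-16.2
def seat(x,y,z):
    a=np.radians(SY); return np.array([524.8+x*np.cos(a)-y*np.sin(a),-165.4+x*np.sin(a)+y*np.cos(a),30+z])
E
python3 - <<'E'
from h import *
plan(OP+60*nrm(10),Rt(10,-35))
plan(OP+60*nrm(10),Rt(10,0))
E
```

```text
clk 0.5 at [238.  577.8 231.3] rpy [180.    0.  -22.4] F [-0.3 -0.2  0.3] w 85.4 gf 0.0
 turn/90 [-0.11  -0.378 -0.349] shift/200 now-frame [1.757 0.638 0.554] after-turn frame [ 1.253  1.48  -0.201]
clk 0.5 at [238.  577.8 231.3] rpy [180.    0.  -22.4] F [-0.3 -0.2  0.3] w 85.4 gf 0.0
 turn/90 [ 0.    0.   -0.36] shift/200 now-frame [1.757 0.638 0.554] after-turn frame [1.142 1.48  0.554]
```

```bash
python3 -m creep '[[0.22,0.08,0.03,0,0,0],[0.22,0.08,0.03,0,0,0],[0.22,0.08,0.03,0,0,0],[0.22,0.08,0.03,0,0,0],[0.22,0.08,0.04,0,0,0],[0.22,0.08,0.04,0,0,0],[0.22,0.08,0.05,0,0,0],[0.22,0.08,0.05,0,0,0],[0,0,0,0,0,-0.09],[0,0,0,0,0,-0.09],[0,0,0,0,0,-0.09],[0,0,0,0,0,-0.09]]' -1 40 && python3 -m creep '[[0,0,0,0,-0.08,0],[0,0,0,0,-0.08,0],[0,0,0,0,-0.08,0],[0,0,0,0,-0.08,0],[0,0,0,0,-0.07,0],[0,0,0,0,0,0]]'; python3 - <<'E'
from h import *
plan(OP+60*nrm(10),Rt(10,-35))
E
```

```text
clock: 2.0
eef_pos: [514.8, 325.4, 171.4]
tool_rot: [-3.142, -0.0, 0.179]
force: [-0.3, -0.1, 0.4]
width: 85.5
gripper_force: 0.0
clock: 2.75
eef_pos: [515.5, 325.1, 168.6]
tool_rot: [3.14, 0.615, 0.172]
force: [-0.9, 0.1, -0.4]
width: 85.5
gripper_force: 0.0
clk 2.75 at [515.5 325.1 168.6] rpy [179.9  35.2   9.9] F [-0.9  0.1 -0.4] w 85.5 gf 0.0
 turn/90 [ 0.     0.003 -0.001] shift/200 now-frame [ 0.135 -0.005  0.199] after-turn frame [ 0.134 -0.005  0.2  ]
```

```bash
python3 -m creep '[[0.07,-0.005,0.1,0,0,0],[0.065,0,0.1,0,0,0],[0,0,0.1,0,0,0],[0,0,0.1,0,0,0],[0,0,0,0,0,0]]'; python3 - <<'E'
from h import *
plan(OP-20*nrm(10),Rt(10,-35))
b=camera("top")["image"];a=camera("scene")["image"]
R=lambda i,x0,y0,w,h,f:cv2.resize(i[y0:y0+h,x0:x0+w],(w*f,h*f),interpolation=cv2.INTER_CUBIC)
cv2.imwrite("pics/c3.png",cv2.cvtColor(np.hstack([R(b,205,175,70,90,5),R(a,365,130,80,90,5)]),cv2.COLOR_RGB2BGR))
E
```

```text
clock: 3.38
eef_pos: [489.7, 322.0, 90.4]
tool_rot: [3.14, 0.613, 0.175]
force: [-0.3, -0.2, 0.0]
width: 85.5
gripper_force: 0.0
clk 3.38 at [489.7 322.   90.4] rpy [179.9  35.1  10. ] F [-0.3 -0.2  0. ] w 85.5 gf 0.0
 turn/90 [0.001 0.002 0.   ] shift/200 now-frame [0.017 0.001 0.205] after-turn frame [0.016 0.002 0.205]
```

View pics/c3.png

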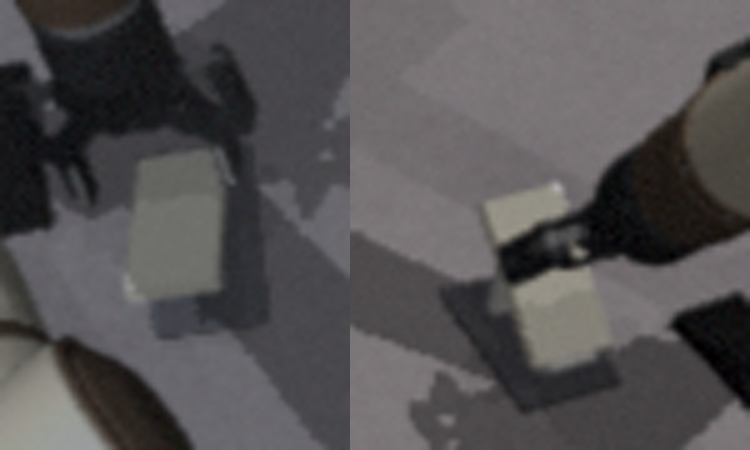

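Top view (left half): the fingers straddle the plate at about (222,210) and (250,208). The scene view (right half) agrees, so I continue down and grip.

```bash
python3 -m creep '[[0.016,0.002,0.05,0,0,0],[0,0,0.05,0,0,0],[0,0,0.05,0,0,0],[0,0,0.055,0,0,0],[0,0,0,0,0,0]]' && python3 -m creep '[[0,0,0,0,0,0],[0,0,0,0,0,0],[0,0,0,0,0,0],[0,0,0,0,0,0],[0,0,0,0,0,0],[0,0,0,0,0,0]]' 1 40; python3 - <<'E'
from h import *
plan(OP-20*nrm(10),Rt(10,-35))
E
```

```text
clock: 4.1
eef_pos: [469.5, 317.8, 54.1]
tool_rot: [3.14, 0.615, 0.174]
force: [-0.2, -0.2, -0.3]
width: 85.6
gripper_force: 0.0
clock: 4.85
eef_pos: [471.1, 318.3, 55.6]
tool_rot: [-3.141, 0.611, 0.175]
force: [2.6, -0.2, 5.4]
width: 58.9
gripper_force: 46.1
clk 4.85 at [471.1 318.3  55.6] rpy [-180.   35.   10.] F [ 2.6 -0.2  5.4] w 58.9 gf 46.1
 turn/90 [0. 0. 0.] shift/200 now-frame [-0.006 -0.     0.008] after-turn frame [-0.006 -0.     0.008]
```

```bash
python3 -m creep '[[0,0,-0.03,0,0,0],[0,0,-0.08,0,0,0],[0,0,-0.15,0,0,0],[0,0,-0.2,0,0,0],[0,0,-0.2,0,0,0],[0,0,0,0,0.08,0],[0,0,0,0,0.08,0],[0,0,0,0,0.08,0],[0,0,0,0,0.08,0],[0,0,0,0,0.069,0],[0,0,0,0,0,0]]'; python3 - <<'E'
from h import *
plan(seat(-6,-4,80),Rt(SY,0))
E
```

```text
clock: 6.22
eef_pos: [543.2, 330.7, 163.4]
tool_rot: [3.141, 0.004, 0.176]
force: [-0.3, 0.2, -2.4]
width: 58.7
gripper_force: 45.3
clk 6.22 at [543.2 330.7 163.4] rpy [180.    0.2  10.1] F [-0.3  0.2 -2.4] w 58.7 gf 45.3
 turn/90 [0.001 0.002 0.292] shift/200 now-frame [-0.559  2.431  0.271] after-turn frame [0.574 2.428 0.267]
```

```bash
python3 -m creep '[[0,0,0,0,0,0.1],[0,0,0,0,0,0.1],[0,0,0,0,0,0.092],[0.054,0.22,0,0,0,0],[0.052,0.22,0,0,0,0],[0.052,0.22,0,0,0,0],[0.052,0.22,0,0,0,0],[0.052,0.22,0,0,0,0],[0.052,0.22,0,0,0,0],[0.052,0.22,0,0,0,0],[0.052,0.22,0,0,0,0],[0.052,0.22,0,0,0,0]]' && python3 -m creep '[[0.052,0.22,0,0,0,0],[0.052,0.22,0.1,0,0,0],[0,0,0.05,0,0,0],[0,0,0,0,0,0],[0,0,0,0,0,0]]'; python3 - <<'E'
from h import *
plan(seat(-6,-4,80),Rt(SY,0))
b=camera("top")["image"];a=camera("scene")["image"]
R=lambda i,x0,y0,w,h,f:cv2.resize(i[y0:y0+h,x0:x0+w],(w*f,h*f),interpolation=cv2.INTER_CUBIC)
cv2.imwrite("pics/c4.png",cv2.cvtColor(np.hstack([R(b,335,155,90,100,4),R(a,220,165,90,100,4)]),cv2.COLOR_RGB2BGR))
E
```

```text
clock: 7.72
eef_pos: [525.3, -76.7, 163.4]
tool_rot: [3.141, 0.002, -0.285]
force: [-0.1, -0.4, -1.2]
width: 59.1
gripper_force: 45.3
clock: 8.35
eef_pos: [520.7, -164.8, 133.6]
tool_rot: [3.141, 0.001, -0.283]
force: [0.3, -0.6, -2.0]
width: 59.1
gripper_force: 45.3
clk 8.35 at [ 520.7 -164.8  133.6] rpy [180.    0.  -16.2] F [ 0.3 -0.6 -2. ] w 59.1 gf 45.3
 turn/90 [ 0.  0. -0.] shift/200 now-frame [-0.009  0.017  0.118] after-turn frame [-0.009  0.017  0.118]
```

View pics/c4.png

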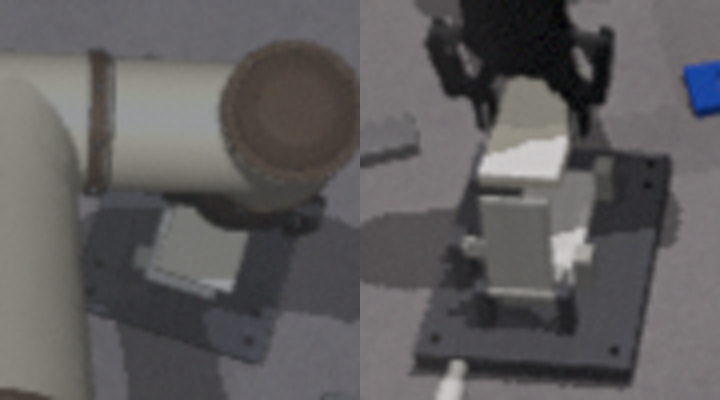

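The scene view shows the opal level above the stage, its front edge just behind the open flap (top of flap at about scene (250,214)). I lower it in stages.

```bash
python3 -m creep '[[-0.009,0.017,0.06,0,0,0],[0,0,0.08,0,0,0],[0,0,0.08,0,0,0],[0,0,0.08,0,0,0],[0,0,0.08,0,0,0],[0,0,0.04,0,0,0],[0,0,0.02,0,0,0],[0,0,0,0,0,0],[0,0,0,0,0,0]]' && python3 -m creep '[[0,0,0.005,0,0,0],[0,0,0.005,0,0,0],[0,0,0.005,0,0,0],[0,0,0.005,0,0,0],[0,0,0,0,0,0]]' && python3 -m creep '[[0,0,0.005,0,0,0],[0,0,0.005,0,0,0],[0,0,0,0,0,0]]'
```

```text
clock: 9.57
eef_pos: [517.4, -168.2, 45.7]
tool_rot: [3.141, 0.0, -0.284]
force: [0.5, 0.5, -1.9]
width: 58.9
gripper_force: 45.3
clock: 10.2
eef_pos: [516.8, -168.2, 41.0]
tool_rot: [3.141, 0.002, -0.284]
force: [1.1, -0.2, -1.1]
width: 58.8
gripper_force: 45.3
clock: 10.58
eef_pos: [516.8, -168.1, 39.0]
tool_rot: [3.141, 0.002, -0.284]
force: [-0.1, -0.7, -2.0]
width: 58.3
gripper_force: 45.3
```

```bash
python3 -m creep '[[0,0,0.005,0,0,0],[0,0,0.005,0,0,0],[0,0,0,0,0,0]]' && python3 -m creep '[[0,0,0.005,0,0,0],[0,0,0.005,0,0,0],[0,0,0,0,0,0]]'
```

```text
clock: 10.95
eef_pos: [517.0, -168.1, 37.4]
tool_rot: [3.141, 0.001, -0.284]
force: [-0.6, 1.2, 1.1]
width: 59.0
gripper_force: 46.8
clock: 11.32
eef_pos: [517.1, -168.2, 37.2]
tool_rot: [3.141, 0.001, -0.283]
force: [-5.3, 1.0, 12.8]
width: 59.1
gripper_force: 53.7
```

```bash
python3 -m creep '[[0,0,-0.006,0,0,0],[0,0,0,0,0,0]]' && python3 -m creep '[[0,0,0,0,0,0],[0,0,0,0,0,0],[0,0,0,0,0,0],[0,0,0,0,0,0]]' -1 && python3 -m creep '[[0,0,-0.03,0,0,0],[0,0,-0.1,0,0,0],[0,0,-0.2,0,0,0],[0,0,-0.2,0,0,0],[0,0,0,0,0,0]]'; python3 - <<'E'
from h import *
plan(FR+60*nrm(1),Rt(1,-35))
E
```

```text
clock: 11.58
eef_pos: [517.1, -168.2, 37.3]
tool_rot: [3.141, 0.001, -0.283]
force: [-3.9, 0.9, 7.7]
width: 59.0
gripper_force: 50.8
clock: 12.08
eef_pos: [516.9, -168.2, 36.1]
tool_rot: [3.141, 0.002, -0.284]
force: [0.0, -0.3, 0.5]
width: 85.2
gripper_force: 0.0
clock: 12.7
eef_pos: [519.5, -168.4, 146.4]
tool_rot: [-3.141, -0.007, -0.283]
force: [0.0, 0.2, 0.6]
width: 85.5
gripper_force: 0.0
clk 12.7 at [ 519.5 -168.4  146.4] rpy [-180.    -0.4  -16.2] F [0.  0.2 0.6] w 85.5 gf 0.0
 turn/90 [-0.058 -0.39  -0.186] shift/200 now-frame [-0.053 -1.432  0.129] after-turn frame [ 0.381 -1.384 -0.11 ]
```

```bash
python3 -m creep '[[-0.01,-0.2,-0.02,0,0,0],[-0.01,-0.22,-0.02,0,0,0],[-0.01,-0.22,0,0,0,0],[-0.01,-0.22,0,0,0,0],[-0.01,-0.22,0,0,0,0],[0,-0.22,0,0,0,0],[0,-0.13,0,0,0,-0.095],[0,0,0,0,0,-0.096],[0,0,0,0,-0.1,0],[0,0,0,0,-0.1,0],[0,0,0,0,-0.1,0],[0,0,0,0,-0.09,0]]' && python3 -m creep '[[0,0,0,0,0,0],[0,0,0,0,0,0]]'; python3 - <<'E'
from h import *
plan(FR+30*nrm(1),Rt(1,-35))
E
```

```text
clock: 14.2
eef_pos: [587.7, 109.2, 149.4]
tool_rot: [3.141, 0.62, 0.016]
force: [0.4, 0.3, -0.5]
width: 85.6
gripper_force: 0.0
clock: 14.45
eef_pos: [587.2, 109.1, 149.8]
tool_rot: [3.141, 0.614, 0.016]
force: [-0.3, 0.5, 0.6]
width: 85.4
gripper_force: 0.0
clk 14.45 at [587.2 109.1 149.8] rpy [179.9  35.2   0.9] F [-0.3  0.5  0.6] w 85.4 gf 0.0
 turn/90 [-0.     0.002 -0.001] shift/200 now-frame [ 0.094 -0.002  0.262] after-turn frame [ 0.093 -0.002  0.262]
```

```bash
python3 -m creep '[[0.093,-0.002,0.1,0,0,0],[0,0,0.12,0,0,0],[0,0,0.1,0,0,0],[0,0,0.08,0,0,0],[0,0,0.06,0,0,0],[0,0,0.05,0,0,0],[0,0,0,0,0,0]]' && python3 -m creep '[[0,0,0,0,0,0],[0,0,0,0,0,0],[0,0,0,0,0,0],[0,0,0,0,0,0],[0,0,0,0,0,0],[0,0,0,0,0,0]]' 1 40; python3 - <<'E'
from h import *
plan(FR-20*nrm(1),Rt(1,-35))
E
```

```text
clock: 15.32
eef_pos: [543.6, 108.8, 55.8]
tool_rot: [3.141, 0.615, 0.016]
force: [-0.3, 0.0, 0.1]
width: 84.7
gripper_force: 0.0
clock: 16.08
eef_pos: [544.8, 108.9, 56.6]
tool_rot: [3.141, 0.612, 0.016]
force: [4.0, -0.3, 4.6]
width: 59.1
gripper_force: 45.7
clk 16.07 at [544.8 108.9  56.6] rpy [180.   35.1   0.9] F [ 4.  -0.3  4.6] w 59.1 gf 45.7
 turn/90 [-0.     0.001 -0.001] shift/200 now-frame [-0.001  0.001  0.009] after-turn frame [-0.001  0.001  0.009]
```

```bash
python3 -m creep '[[0,0,-0.03,0,0,0],[0,0,-0.08,0,0,0],[0,0,-0.15,0,0,0],[0,0,-0.2,0,0,0],[0,0,-0.15,0,0,0],[0,0,0,0,0.08,0],[0,0,0,0,0.08,0],[0,0,0,0,0.08,0],[0,0,0,0,0.08,0],[0,0,0,0,0.069,0],[0,0,0,0,0,0]]'; python3 - <<'E'
from h import *
plan(seat(-6,-4,130),Rt(SY,0))
b=camera("top")["image"];a=camera("scene")["image"]
R=lambda i,x0,y0,w,h,f:cv2.resize(i[y0:y0+h,x0:x0+w],(w*f,h*f),interpolation=cv2.INTER_CUBIC)
cv2.imwrite("pics/c5.png",cv2.cvtColor(np.hstack([R(b,345,160,80,90,5),R(a,225,175,80,90,5)]),cv2.COLOR_RGB2BGR))
E
```

```text
clock: 17.45
eef_pos: [612.3, 109.7, 156.5]
tool_rot: [3.141, 0.005, 0.017]
force: [0.7, -0.8, -1.9]
width: 59.0
gripper_force: 44.9
clk 17.45 at [612.3 109.7 156.5] rpy [180.    0.3   1. ] F [ 0.7 -0.8 -1.9] w 59.0 gf 44.9
 turn/90 [0.001 0.003 0.191] shift/200 now-frame [-0.495  1.379 -0.014] after-turn frame [-0.066  1.463 -0.018]
```

View pics/c5.png

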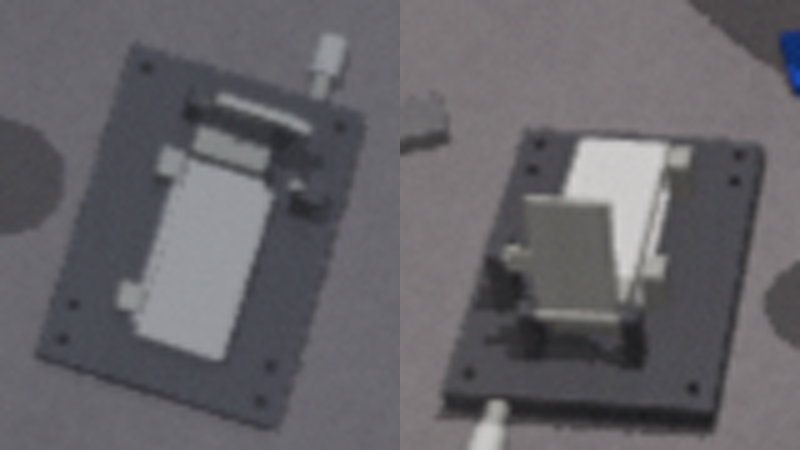

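Top view (left half): the opal lies on the carrier with slim gaps to the lugs and end stop, corners from about (385,192) to (388,231). Now I bring the frame over.

```bash
python3 -m creep '[[0,0,-0.02,0,0,0.095],[0,0,0,0,0,0.096],[-0.03,0.2,0,0,0,0],[-0.03,0.2,0,0,0,0],[0,0.2,0,0,0,0],[0,0.2,0,0,0,0],[0,0.2,0,0,0,0],[0,0.2,0,0,0,0],[0,0.2,0,0,0,0],[0,0.06,0,0,0,0],[0,0,0,0,0,0],[0,0,0,0,0,0]]'; python3 - <<'E'
from h import *
plan(seat(-6,-4,40),Rt(SY,0))
E
```

```text
clock: 19.05
eef_pos: [521.8, -166.2, 160.1]
tool_rot: [3.141, 0.003, -0.283]
force: [0.7, -0.8, -1.2]
width: 58.9
gripper_force: 44.9
clk 19.05 at [ 521.8 -166.2  160.1] rpy [179.9   0.2 -16.2] F [ 0.7 -0.8 -1.2] w 58.9 gf 44.9
 turn/90 [ 0.001  0.002 -0.   ] shift/200 now-frame [-0.015  0.011  0.45 ] after-turn frame [-0.017  0.012  0.45 ]
```

```bash
python3 -m creep '[[-0.016,0.012,0.06,0,0,0],[0,0,0.1,0,0,0],[0,0,0.1,0,0,0],[0,0,0.1,0,0,0],[0,0,0.08,0,0,0],[0,0,0.05,0,0,0],[0,0,0.025,0,0,0],[0,0,0.01,0,0,0],[0,0,0,0,0,0],[0,0,0,0,0,0]]' && python3 -m creep '[[0,0,0.005,0,0,0],[0,0,0.005,0,0,0],[0,0,0,0,0,0]]' && python3 -m creep '[[0,0,0.005,0,0,0],[0,0,0.005,0,0,0],[0,0,0,0,0,0]]'
```

```text
clock: 20.3
eef_pos: [517.3, -168.4, 55.7]
tool_rot: [3.141, 0.002, -0.284]
force: [0.8, -0.4, -1.7]
width: 59.0
gripper_force: 44.9
clock: 20.68
eef_pos: [516.9, -168.3, 53.1]
tool_rot: [3.14, 0.003, -0.284]
force: [-0.5, -0.5, -1.8]
width: 59.0
gripper_force: 44.9
clock: 21.05
eef_pos: [516.9, -168.3, 51.0]
tool_rot: [3.14, 0.003, -0.284]
force: [-0.2, -0.4, -2.3]
width: 58.9
gripper_force: 44.9
```

```bash
python3 -m creep '[[0,0,0.005,0,0,0],[0,0,0.005,0,0,0],[0,0,0,0,0,0]]' && python3 -m creep '[[0,0,0.005,0,0,0],[0,0,0,0,0,0]]'
```

```text
clock: 21.42
eef_pos: [517.0, -168.3, 49.3]
tool_rot: [3.14, 0.003, -0.284]
force: [0.0, 1.3, -0.5]
width: 59.2
gripper_force: 45.8
clock: 21.68
eef_pos: [517.3, -168.3, 48.4]
tool_rot: [3.141, 0.002, -0.284]
force: [0.7, 0.2, 1.2]
width: 58.8
gripper_force: 45.8
```

```bash
python3 -m creep '[[0,0,0.005,0,0,0],[0,0,0,0,0,0]]' && python3 -m creep '[[0,0,-0.003,0,0,0],[0,0,0,0,0,0],[0,0,0,0,0,0],[0,0,0,0,0,0],[0,0,0,0,0,0]]' -1 && python3 -m creep '[[0,0,-0.03,0,0,0],[0,0,-0.1,0,0,0],[0,0,-0.2,0,0,0],[0,0,-0.1,0,0,0],[-0.2,0,0,0,0,0],[-0.2,0,0,0,0,0],[-0.15,0,0,0,0,0],[0,0,0,0,0,0]]' 1; python3 - <<'E'
from h import *
plan(seat(-80,0,40),Rt(SY,0))
b=camera("top")["image"];a=camera("scene")["image"]
R=lambda i,x0,y0,w,h,f:cv2.resize(i[y0:y0+h,x0:x0+w],(w*f,h*f),interpolation=cv2.INTER_CUBIC)
cv2.imwrite("pics/c6.png",cv2.cvtColor(np.hstack([R(b,345,160,80,90,5),R(a,225,175,80,90,5)]),cv2.COLOR_RGB2BGR))
E
```

```text
clock: 21.92
eef_pos: [517.5, -168.4, 47.5]
tool_rot: [3.141, 0.002, -0.284]
force: [0.2, 1.0, 4.2]
width: 59.0
gripper_force: 46.3
clock: 22.55
eef_pos: [516.9, -168.3, 47.7]
tool_rot: [3.14, 0.003, -0.284]
force: [-0.1, 0.3, 0.2]
width: 85.0
gripper_force: 0.0
clock: 23.55
eef_pos: [409.8, -137.2, 134.7]
tool_rot: [3.141, 0.003, -0.283]
force: [-0.3, -0.1, 0.2]
width: 0.1
gripper_force: 0.0
clk 23.55 at [ 409.8 -137.2  134.7] rpy [180.    0.2 -16.2] F [-0.3 -0.1  0.2] w 0.1 gf 0.0
 turn/90 [ 0.001  0.002 -0.   ] shift/200 now-frame [ 0.193 -0.026  0.323] after-turn frame [ 0.192 -0.025  0.323]
```

View pics/c6.png

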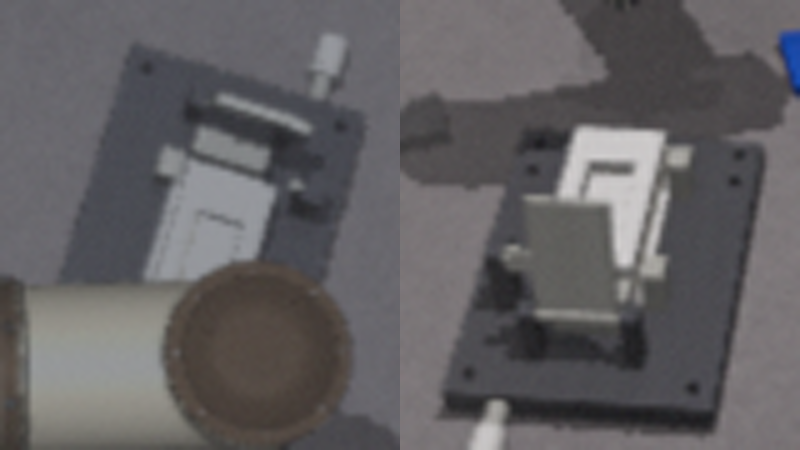

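The frame lies on the opal with the same slim gaps to lugs and stop. Its far corner is at about top (399,196), and the scene view shows no tilt. Now I push the whole pile home with closed fingers, first along x.

```bash
python3 -m creep '[[0.08,-0.025,0,0,0,0],[0.07,0,0,0,0,0],[0,0,0.12,0,0,0],[0,0,0.12,0,0,0],[0,0,0.12,0,0,0],[0,0,0.08,0,0,0],[0,0,0.04,0,0,0],[0,0,0.015,0,0,0],[0,0,0,0,0,0]]' && python3 -m creep '[[0.02,0,0,0,0,0],[0.02,0,0,0,0,0],[0.01,0,0,0,0,0],[0.01,0,0,0,0,0],[0,0,0,0,0,0]]'&& python3 -m creep '[[0.01,0,0,0,0,0],[0.01,0,0,0,0,0],[0,0,0,0,0,0]]'; python3 - <<'E'
from h import *
plan(seat(-71,0,4),Rt(SY,0))
E
```

```text
clock: 24.78
eef_pos: [442.1, -141.2, 35.1]
tool_rot: [3.14, 0.002, -0.284]
force: [0.5, 0.3, -0.2]
width: -0.2
gripper_force: 0.0
clock: 25.4
eef_pos: [450.4, -144.5, 34.7]
tool_rot: [3.139, 0.008, -0.285]
force: [-5.4, 1.3, 4.4]
width: 0.3
gripper_force: 2.9
clock: 25.78
eef_pos: [454.7, -145.7, 34.6]
tool_rot: [3.139, 0.007, -0.285]
force: [-5.4, 0.7, 2.3]
width: 0.2
gripper_force: 2.4
clk 25.77 at [ 454.7 -145.7   34.6] rpy [179.9   0.4 -16.3] F [-5.4  0.7  2.3] w 0.2 gf 2.4
 turn/90 [ 0.001  0.005 -0.001] shift/200 now-frame [ 0.009 -0.003  0.003] after-turn frame [ 0.009 -0.003  0.003]
```

```bash
for i in 1 2 3; do python3 -m creep '[[0.006,0,0,0,0,0],[0,0,0,0,0,0]]' | grep -E 'eef|^force'; done
```

```text
eef_pos: [457.6, -146.0, 34.7]
force: [-2.4, 0.3, -1.6]
eef_pos: [457.6, -146.1, 34.6]
force: [-5.7, 2.7, 3.6]
eef_pos: [457.7, -146.3, 34.6]
force: [-7.5, 4.0, 5.1]
```

```bash
for i in 1 2 ; do python3 -m creep '[[0.01,0,0,0,0,0],[0.005,0,0,0,0,0],[0,0,0,0,0,0]]' | grep -E 'eef|^force'; done
```

```text
eef_pos: [458.0, -146.8, 34.4]
force: [-13.1, 5.3, 9.5]
eef_pos: [458.1, -147.2, 34.1]
force: [-17.5, 9.8, 14.4]
```

```bash
python3 -m creep '[[-0.05,0,0,0,0,0],[-0.08,0,0,0,0,0],[0,0,-0.15,0,0,0],[0,0,-0.15,0,0,0],[0,0,0,0,0,0]]'; python3 - <<'E'
from h import *
plan(seat(0,-64,60),Rt(SY,0))
E
```

```text
clock: 27.9
eef_pos: [445.0, -141.0, 97.7]
tool_rot: [-3.14, -0.007, -0.283]
force: [0.2, 0.0, 0.4]
width: -0.1
gripper_force: 0.0
clk 27.9 at [ 445.  -141.    97.7] rpy [-179.9   -0.4  -16.2] F [0.2 0.  0.4] w -0.1 gf 0.0
 turn/90 [-0.001 -0.004 -0.   ] shift/200 now-frame [0.417 0.326 0.041] after-turn frame [0.417 0.326 0.039]
```

Move over the -y side (y first, then x), descend, and push towards the lugs.

```bash
python3 -m creep '[[0,0.163,0,0,0,0],[0,0.163,0,0,0,0],[0.14,0,0,0,0,0],[0.14,0,0,0,0,0],[0.137,0,0,0,0,0],[0,0,0.12,0,0,0],[0,0,0.12,0,0,0],[0,0,0.06,0,0,0],[0,0,0.015,0,0,0],[0,0,0,0,0,0]]' && python3 -m creep '[[0,-0.03,0,0,0,0],[0,-0.02,0,0,0,0],[0,-0.01,0,0,0,0],[0,0,0,0,0,0]]'; python3 - <<'E'
from h import *
plan(seat(0,-44.5,4),Rt(SY,0))
E
```

```text
clock: 29.15
eef_pos: [503.5, -227.1, 32.1]
tool_rot: [3.14, 0.002, -0.284]
force: [0.1, -1.1, 1.3]
width: -0.5
gripper_force: 0.0
clock: 29.65
eef_pos: [506.4, -215.2, 32.0]
tool_rot: [3.14, 0.003, -0.284]
force: [-1.0, -0.2, 0.6]
width: 0.1
gripper_force: 0.0
clk 29.65 at [ 506.4 -215.2   32. ] rpy [ 1.799e+02  1.000e-01 -1.620e+01] F [-1.  -0.2  0.6] w 0.1 gf 0.0
 turn/90 [ 0.001  0.002 -0.   ] shift/200 now-frame [ 0.019 -0.042 -0.01 ] after-turn frame [ 0.019 -0.042 -0.01 ]
```

```bash
python3 -m creep '[[0.019,0,-0.01,0,0,0],[0,-0.01,0,0,0,0],[0,-0.01,0,0,0,0],[0,0,0,0,0,0]]' | grep -E 'eef|^force'; for i in 1 2 3 4 5; do python3 -m creep '[[0,-0.008,0,0,0,0],[0,0,0,0,0,0]]' | grep -E 'eef|^force'; done
```

```text
eef_pos: [511.0, -212.5, 33.7]
force: [0.4, -0.2, -0.2]
eef_pos: [511.2, -211.3, 33.7]
force: [-0.6, -1.5, 0.2]
eef_pos: [511.7, -209.6, 33.7]
force: [-1.5, -1.7, 0.1]
eef_pos: [512.3, -208.0, 33.7]
force: [-0.8, -1.5, -0.2]
eef_pos: [512.7, -206.9, 33.7]
force: [-0.8, -4.3, -0.7]
eef_pos: [512.7, -206.7, 33.8]
force: [-2.6, -11.4, -0.4]
```

```bash
python3 -m creep '[[0,-0.01,0,0,0,0],[0,0,0,0,0,0]]' | grep -E 'eef|^force'; python3 -m creep '[[0,0.04,0,0,0,0],[0,0.06,0,0,0,0],[0,0,-0.15,0,0,0],[0,0,-0.15,0,0,0],[-0.14,0,0,0,0,0],[-0.14,0,0,0,0,0],[-0.15,0,0,0,0,0],[0,-0.15,0,0,0,0],[0,-0.15,0,0,0,0],[0,0,0,0,0,0]]'; python3 - <<'E'
from h import *
plan(seat(-82,0,4),Rt(SY,0))
E
```

```text
eef_pos: [512.7, -206.5, 34.0]
force: [-2.8, -19.5, -1.2]
clock: 32.9
eef_pos: [443.6, -139.2, 94.4]
tool_rot: [3.141, 0.002, -0.281]
force: [-0.2, -0.7, -0.2]
width: 0.4
gripper_force: 0.0
clk 32.9 at [ 443.6 -139.2   94.4] rpy [ 1.80e+02  1.00e-01 -1.61e+01] F [-0.2 -0.7 -0.2] w 0.4 gf 0.0
 turn/90 [0.    0.001 0.001] shift/200 now-frame [0.017 0.013 0.302] after-turn frame [0.017 0.013 0.302]
```

Second x push, to confirm it is still flush.

```bash
python3 -m creep '[[0,0.013,0.1,0,0,0],[0,0,0.1,0,0,0],[0,0,0.07,0,0,0],[0,0,0.03,0,0,0],[0.03,0,0,0,0,0],[0.02,0,0,0,0,0],[0.01,0,0,0,0,0],[0,0,0,0,0,0]]' | grep -E 'eef|^force'; for i in 1 2 3 ; do python3 -m creep '[[0.01,0,0,0,0,0],[0.005,0,0,0,0,0],[0,0,0,0,0,0]]' | grep -E 'eef|^force'; done
```

```text
eef_pos: [453.6, -146.5, 34.2]
force: [-0.3, -0.3, -0.4]
eef_pos: [456.2, -147.3, 33.9]
force: [-0.6, -0.2, 0.0]
eef_pos: [458.0, -148.0, 33.7]
force: [-2.7, 1.7, 2.4]
eef_pos: [457.9, -148.4, 33.3]
force: [-8.3, 5.6, 7.7]
```

```bash
python3 -m creep '[[-0.05,0,0,0,0,0],[-0.08,0,0,0,0,0],[0,0,-0.2,0,0,0],[0,0,-0.25,0,0,0],[0,0,-0.25,0,0,0],[0,0,-0.2,0,0,0],[0,0,0,0,0,0]]' | grep -E 'eef|^force'; python3 - <<'E'
from h import *
plan(seat(122,0,180),Rt(SY,0))
px,pz=122,105
for t in (1.35,1.2,1.05,.9,.75,.6,.45,.3,.2,.1,0,-.05):
    x=95-70*np.cos(t)+3*np.sin(t)+11; z=40+70*np.sin(t)+3*np.cos(t)
    print(t,round(x,1),round(z,1),'d',round((x-px)/200,3),round((pz-z)/200,3));px,pz=x,z
E
```

```text
eef_pos: [440.2, -141.8, 217.8]
force: [1.2, -0.9, -0.7]
clk 35.9 at [ 440.2 -141.8  217.8] rpy [-179.9   -0.4  -16.2] F [ 1.2 -0.9 -0.7] w 0.2 gf 0.0
 turn/90 [-0.001 -0.005 -0.   ] shift/200 now-frame [ 1.049 -0.006  0.047] after-turn frame [ 1.049 -0.005  0.039]
1.35 93.6 109.0 d -0.142 -0.02
1.2 83.4 106.3 d -0.051 0.013
1.05 73.8 102.2 d -0.048 0.021
0.9 64.8 96.7 d -0.045 0.028
0.75 56.8 89.9 d -0.04 0.034
0.6 49.9 82.0 d -0.035 0.04
0.45 44.3 73.1 d -0.028 0.044
0.3 40.0 63.6 d -0.021 0.048
0.2 38.0 56.8 d -0.01 0.034
0.1 36.6 50.0 d -0.007 0.034
0 36.0 43.0 d -0.003 0.035
-0.05 35.9 39.5 d -0.0 0.018
```

```bash
python3 -m creep '[[0.15,-0.005,0,0,0,0],[0.2,0,0,0,0,0],[0.2,0,0,0,0,0],[0.2,0,0,0,0,0],[0.2,0,0,0,0,0],[0.1,0,0,0,0,0],[0,0,0.15,0,0,0],[0,0,0.15,0,0,0],[0,0,0.1,0,0,0],[0,0,0,0,0,0],[0,0,0,0,0,0]]' | grep -E 'eef|^force'; python3 - <<'E'
from h import *
plan(seat(93.6,0,107),Rt(SY,0))
b=camera("top")["image"];a=camera("scene")["image"]
R=lambda i,x0,y0,w,h,f:cv2.resize(i[y0:y0+h,x0:x0+w],(w*f,h*f),interpolation=cv2.INTER_CUBIC)
cv2.imwrite("pics/c7.png",cv2.cvtColor(np.hstack([R(b,345,160,80,90,5),R(a,225,165,80,90,5)]),cv2.COLOR_RGB2BGR))
E
```

```text
eef_pos: [639.7, -199.7, 133.7]
force: [-0.7, 0.2, 0.9]
clk 37.27 at [ 639.7 -199.7  133.7] rpy [ 1.799e+02  1.000e-01 -1.630e+01] F [-0.7  0.2  0.9] w 0.2 gf 0.0
 turn/90 [ 0.001  0.001 -0.001] shift/200 now-frame [-0.132 -0.004 -0.016] after-turn frame [-0.132 -0.004 -0.016]
```

View pics/c7.png

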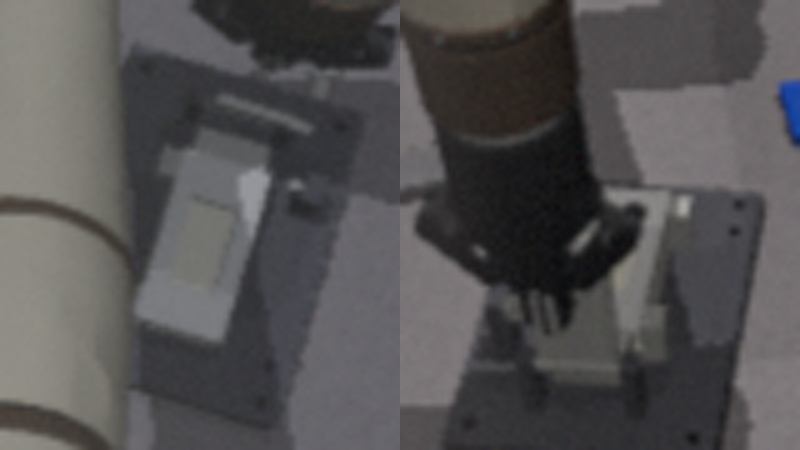

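The pile looks square and flush from above (gap to the lug at about top (379,192) closed). The fingers stand on the outer side of the flap, near its middle. Now I sweep the flap over along its arc.

```bash
python3 -m creep '[[-0.07,-0.004,-0.018,0,0,0],[-0.06,0,0,0,0,0],[-0.05,0,0.013,0,0,0],[-0.048,0,0.021,0,0,0],[-0.045,0,0.028,0,0,0],[-0.04,0,0.034,0,0,0],[-0.035,0,0.04,0,0,0],[-0.028,0,0.044,0,0,0],[-0.021,0,0.048,0,0,0],[0,0,0,0,0,0]]' && python3 -m creep '[[-0.005,0,0.017,0,0,0],[-0.005,0,0.017,0,0,0],[-0.004,0,0.017,0,0,0],[-0.003,0,0.017,0,0,0],[-0.003,0,0.017,0,0,0],[0,0,0,0,0,0]]'; python3 - <<'E'
from h import *
plan(seat(36,0,43),Rt(SY,0))
E
```

```text
clock: 38.62
eef_pos: [562.3, -176.4, 90.7]
tool_rot: [3.14, 0.005, -0.284]
force: [0.0, 0.5, 0.8]
width: 0.0
gripper_force: 0.4
clock: 39.38
eef_pos: [558.8, -175.4, 74.0]
tool_rot: [3.14, 0.004, -0.284]
force: [-0.7, 0.1, 0.6]
width: 0.4
gripper_force: 0.2
clk 39.38 at [ 558.8 -175.4   74. ] rpy [179.9   0.2 -16.3] F [-0.7  0.1  0.6] w 0.4 gf 0.2
 turn/90 [ 0.001  0.003 -0.001] shift/200 now-frame [ 0.003 -0.     0.005] after-turn frame [ 0.003 -0.     0.005]
```

```bash
for i in 1 2 3; do python3 -m creep '[[0,0,0.008,0,0,0],[0,0,0.004,0,0,0],[0,0,0,0,0,0]]' | grep -E 'eef|^force'; done
```

```text
eef_pos: [558.8, -175.4, 72.5]
force: [-1.5, 1.2, 3.1]
eef_pos: [558.8, -175.4, 72.3]
force: [-6.1, 3.3, 15.2]
eef_pos: [558.9, -175.4, 72.2]
force: [-9.6, 5.3, 27.2]
```

Hard stop reached at the shut height. I withdraw upwards and look.

```bash
python3 -m creep '[[0,0,-0.06,0,0,0],[0,0,-0.15,0,0,0],[0,0,-0.2,0,0,0],[0,0,-0.25,0,0,0],[0,0,-0.2,0,0,0],[-0.2,0,0,0,0,0],[-0.2,0,0,0,0,0],[-0.2,0,0,0,0,0],[-0.2,0,0,0,0,0],[-0.2,-0.1,0,0,0,0],[0,-0.2,0,0,0,0],[0,-0.2,0,0,0,0]]' | grep -E 'eef|^force'; python3 -m creep '[[0,-0.2,0,0,0,0],[0,-0.2,0,0,0,0],[0,-0.2,0,0,0,0],[0,-0.2,0,0,0,0],[0,0,0,0,0,0],[0,0,0,0,0,0]]'| grep -E 'eef|^force';python3 - <<'E'
from h import *
T=camera("top");b=T["image"];a=camera("scene")["image"]
R=lambda i,x0,y0,w,h,f:cv2.resize(i[y0:y0+h,x0:x0+w],(w*f,h*f),interpolation=cv2.INTER_CUBIC)
cv2.imwrite("pics/c8.png",cv2.cvtColor(np.hstack([R(b,345,160,80,90,5),R(a,225,175,80,90,5)]),cv2.COLOR_RGB2BGR))
E
```

```text
eef_pos: [395.4, -22.4, 240.1]
force: [0.6, -0.2, 0.0]
eef_pos: [440.1, 130.0, 239.1]
force: [-0.5, -0.8, -0.3]
```

View pics/c8.png

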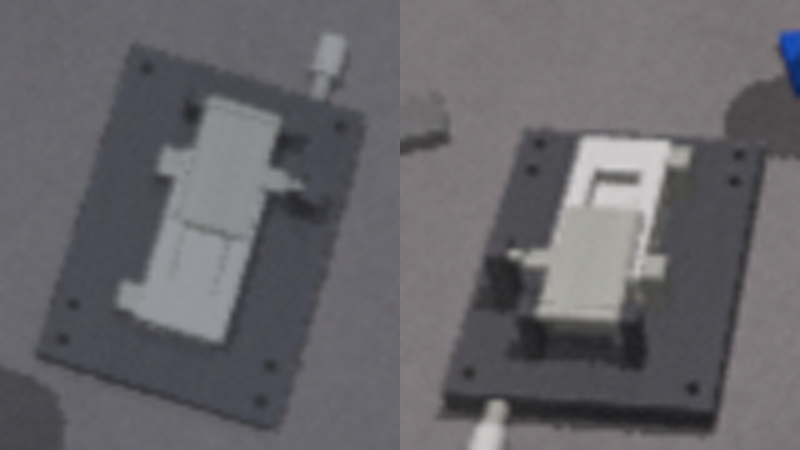

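The flap lies level over the pile, its free edge at about top (387,206). It stays shut with the arm away, and the plates sit tight against the lugs at about (371,219) and (379,192).

```bash
python3 -c "
from plant import *
print(sense()['clock']);print(close_job())"
```

```text
42.85
the job is handed in; nothing more can be done
None
```

I handed the job in at 42.9 s: the opal and the frame lie on the carrier, pushed against the end stop and lugs until they stopped moving, and the flap stays shut with the arm clear; the hand-in gave no verdict.

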